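# Show the watch movement to the bench camera and ease the dust lid down

### The job

Press the dust box's lever down with the fingertips until its lid stands fully open, and keep it open for at least two seconds so that the bench camera can take its picture of the watch movement inside. Then ease the lever up slowly all the way so that the lid comes down gently and does not slam, and leave it shut with the hand clear. Work the lid only by the lever: do not touch the lid or the movement, and leave the things standing around the box alone.

Things in the scene. Friction and masses are not known exactly. Their poses are not given: they have to be found in the camera images.
- dustbox: White metal dust box, fixed to the bench, 150 (x) x 200 (y) x 85 mm high without its lid; origin at the centre of its underside, on the bench. Its x axis points from the lever side (front) to the hinge side (back), z up. Placed anew and turned by up to 0.4 rad each time. The lever sticks out of the middle of its front (-x) face; the inner floor is 50 mm above the bench.
- paddle_top (a point): Centre of the top of the lever's flat steel paddle, 36 mm (along the box's x) x 60 mm (along its y) x 8 mm. At rest it is 177 mm in front of the box's origin and 70 mm above the bench, sloping 0.2 rad, outer edge higher; fully pressed 178 mm in front and 25 mm up, sloping 0.22 rad the other way. Axes turn with the lever.
- lever (a joint): Lever angle: 0 at rest (lid shut), grows as the paddle is pressed, 0.42 rad at its lower stop. The lid turns 3 times this angle. Pivot 72 mm in front of the box's origin, 44 mm above the bench. Pressing takes about 2 to 7 N at the paddle; let go, it springs back up and the lid falls shut in a fraction of a second.
- lid (a joint): Lid angle: 0 shut, 1.26 rad fully open. The lid (aluminium frame with a clear pane, 157 x 204 x 8 mm) is hinged along the top of the box's back wall and swings up and back; a free fall shuts it at several rad/s, which counts as a slam.
- lid_edge (a point): Middle of the lid's front edge, top face; with the lid shut it is 80 mm in front of the box's origin and 94 mm above the bench; open, it stands about 240 mm above the bench over the back of the box. Axes turn with the lid.
- movement_center (a point): Centre of the watch movement, a brass disc of 38 mm in a grey holder of 52 mm diameter, 15 mm high in all, loose on the floor inside the box under the lid. Not to be touched.
- jar_center (a point): Glass jar with a glass lid and ball knob, 92 mm across, 115 mm high, standing beside the box; point on its axis 45 mm above the bench. Leave alone.
- dome: Blue dish under a clear dome, 90 mm across, 48 mm high, standing beside the box; origin at the centre of its underside. Leave alone.
- loupe: Black eye loupe, 38 mm across, 32 mm high, standing to one side of the lever; origin at the centre of its underside. Leave alone.
- screwdriver: Small screwdriver, 130 mm long, lying to one side of the lever; x axis along it. Leave alone.

How it is judged:
On the way, in this order (a step that is already met when the one before it is completed fails the run):
1. the lever holds the lid fully open (over 1.12 of 1.26 rad) for 1.6 s (value of joint lid above 1.12 rad), for 1.6 s.
2. the lid is shut again (value of joint lid below 0.04 rad), for 0.2 s.
At the end, for the whole second after the job is handed in: The lid is shut (under 0.04 rad) and still, the lever back up (under 0.02 rad), the movement within 8 mm and the bystanders within 15 mm of where they stood (value of joint lid below 0.04 rad and value of joint lever below 0.02 rad and velocity of joint lid between -0.1 and 0.1 rad/s and distance of movement_center from where it was at the start of the episode below 0.008 m and distance of each of jar_center, dome, loupe, screwdriver from where it was at the start of the episode below 0.015 m); the robot touches nothing.
It fails at once if the lid slams: it closes faster than 1.8 rad/s in the last 0.6 rad (value of joint lid below 0.6 rad and velocity of joint lid below -1.8 rad/s).
It fails at once if the lid is touched by the robot (over 1 N) (contact force between any of the fingers, the arm and lid above 1 N).
It fails at once if the movement is touched or moved (over 8 mm) (distance of movement_center from where it was at the start of the episode above 0.008 m or contact force between the fingers and movement above 0.5 N).
It fails at once if a bystander is lifted, pushed or knocked over (over 15 mm) (distance of any of jar_center, dome, loupe, screwdriver from where it was at the start of the episode above 0.015 m).
It also fails if it takes over 40 s, if anything falls off the work surface, if the arm or the gripper's body presses on something with over 40 N, if the wrist force passes 120 N, or if a joint passes its speed limit or range.

### The arm

A 6-joint arm with a two-finger parallel gripper is mounted at the origin on the work surface. World frame = base frame: x ahead of the robot, y to its left, z up, the work surface at z = 0. Lengths are in m, angles in rad, forces in N, time in s.
With the tool pointing down it reaches from about 0.25 to 0.775 m from the base axis. Payload 4 kg.
Tool frame: the origin (TCP) lies at the very end of the fingers, on their centre line; the grasp point (between the pads) lies 19 mm behind it; z points along the fingers, y is the line along which they close (so a half turn about z gives the same grasp; the last joint's range is limited). The gripper opens to 94 mm and grips with 3 to 60 N. Pads are 16 mm wide; open, the fingers measure 119 mm over their backs; the gripper's body (75 mm by 177 mm) begins 78 mm behind the grasp point.
Start: joints at [1.015, 0.087, 1.371, -0, 1.684, -0.103], TCP at [0.241, 0.495, 0.206] pointing down, gripper open.
Joint ranges: [-3.1, 3.1], [-0.76, 2.03], [0.27, 2.55], [-1.08, 4.22], [0.17, 2.65], [-2.57, 2.57]. Speed limits (rad/s): [2.79, 2.79, 3.14, 3.14, 3.14, 3.14].

### API

Orientations are given as [roll, pitch, yaw] about the fixed x, y, z axes, in that order (R = Rz(yaw) Ry(pitch) Rx(roll)).
In Python, from bench import robot, vision gives the robot as it stands.
- The arm moves only by the shell command python3 -m crank 'ROWS'. ROWS is JSON, a list of rows, each a list of 3 entries, a list of its own where there are three numbers: the closure, from 0 (fully open) to 1 (shut), then the shift along the tool's x, y, z in m, then the turn, a rotation vector about the tool's x, y, z in degrees. A call has 1 to 8 rows; each row shifts and turns the commanded pose from where the row before left it, along the tool's axes as they then stand; what a row does not reach is not made up. A row lasts 1/10 s, in which the tool goes at most 50 mm and 8.59 degrees, less where a joint would pass 70% of its speed; a pose out of reach is approached as far as the arm can. A call with a gripper value outside its range is refused whole. The fingers move at their own pace and stop on an object; the grip force is fixed at half the most. Time passes only in rows, so rows that do not move let the fingers close. It gives the time, the measured TCP pose, the force, the opening and the grip force at its end, in the units of the state.
- robot.get_obs(): the state, without advancing time (a new reading comes with each control period).
- vision.snapshot(name): name is "scene" or "top" or "wrist"; returns a dict with "color" (420x560x3 uint8, red, green, blue), "z_map" (420x560 float32, m along the optical axis (not along the pixel's ray), 0 where there is no reading), "fx", "fy", "cx", "cy" (pixels), "dist" ([k1, k2, p1, p2, k3] as OpenCV has them; the pictures are not rectified), "R" (3x3) and "t" (3): a world point X has camera coordinates R X + t. Camera axes: x right, y down, z forward; pixel columns grow to the right and rows downward; lengths in m; the calibration is good to about 2 mm. A picture is of the moment at which its call begins.
- robot.close_job(): hands the job in; it is judged then, once.
The state is a dict: "time": time; "joint_positions": joint angles; "qvel": joint speeds; "joint_torque": joint torques, N m; "tool_pos": TCP position; "ee_rot": TCP orientation; "wrist_force": force on the tool from outside, world axes, zero at the start; "wrist_torque": the same for the moment, N m; "width": finger opening in m; "finger_force": force on a finger pad.
Only numpy, scipy, OpenCV 4.12 (cv2) and the standard library are available. Lean on these libraries where they do the work, as an engineer would, in place of code of your own. Each camera call takes 0.05 s, during which the arm holds its last target. There are 200 camera calls.

## Working session

There is one attempt and no reset: what is moved stays moved. The work goes in short steps, Python scripts to look and compute and a shell command to move; the robot and the scene stay as the last step left them, time stands still between calls to the robot, and variables do not carry over. Pictures are saved under pics/ and viewed, at most 10 in all, crops included, and the job is handed in when it is done.

```bash
mkdir -p pics; ls
python3 - <<'E'
from bench import robot, vision
import cv2,pickle
o=robot.get_obs(); print({k:o[k] for k in('time','tool_pos','ee_rot','width','wrist_force')})
for n in('scene','top'):
    s=vision.snapshot(n); pickle.dump(s,open(n+'.pkl','wb'))
    cv2.imwrite(f'pics/{n}0.png',s['color'][:,:,::-1]); print(n,s['R'],s['t'],s['fx'],s['cx'],s['cy'],s['dist'])
E
```

```text
pics
{'time': 0.0, 'tool_pos': array([0.24032359, 0.49411786, 0.20430605]), 'ee_rot': array([-3.13940885e+00, -2.28810422e-04,  2.68882285e+00]), 'width': 0.0941520412816895, 'wrist_force': array([ 0.39586241, -0.74320141,  0.05335063])}
scene [[ 0.47284642  0.88111291 -0.00750334]
 [ 0.61401871 -0.33559476 -0.71439287]
 [-0.63197887  0.33319092 -0.6997046 ]] [-0.2837456  -0.27186814  1.36985804] 516.1636504447866 279.95299610171793 218.65440549762604 [-0.06169381  0.          0.          0.          0.        ]
top [[-0.02677995 -0.99935214 -0.02404436]
 [-0.99823612  0.02800948 -0.05234606]
 [ 0.05298562  0.02260013 -0.9983395 ]] [0.05495187 0.55514908 0.84788976] 396.4251073560147 273.7683474456445 207.00392482704316 [0.00158949 0.         0.         0.         0.        ]
```

View pics/top0.png

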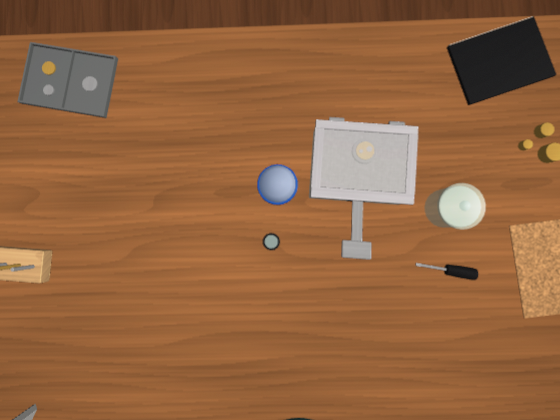

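View pics/scene0.png

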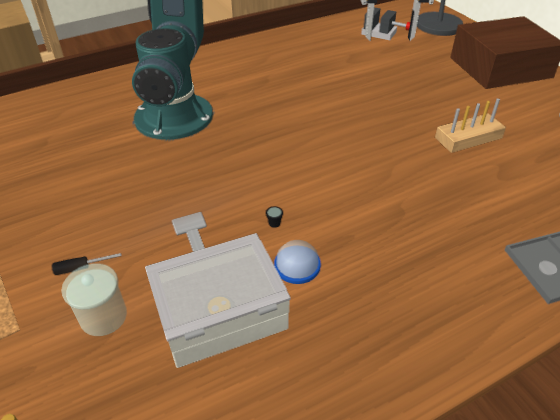

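The top view shows the box with its lid corners near (317,122), (418,126), (414,203) and (312,198). The paddle is at about (357,250), the loupe at (271,242), the screwdriver at (417–477,270), the dome at (277,185) and the jar at (462,206). The scene view agrees with this layout, and the lever points toward the robot.

```bash
cat > h.py <<'E'
import numpy as np,cv2,pickle
def ray(s,uv,z):
    K=np.array([[s['fx'],0,s['cx']],[0,s['fy'],s['cy']],[0,0,1]])
    p=cv2.undistortPoints(np.array(uv,float).reshape(-1,1,2),K,np.array(s['dist']))[:,0]
    R=np.array(s['R']);t=np.array(s['t']);c=-R.T@t
    d=np.c_[p,np.ones(len(p))]@R
    return c+d*((z-c[2])/d[:,2])[:,None]
E
python3 - <<'E'
from h import *
s=pickle.load(open('top.pkl','rb'));im=s['color']
hsv=cv2.cvtColor(im,cv2.COLOR_RGB2HSV)
m=((hsv[...,1]<60)&(hsv[...,2]>90)).astype(np.uint8)
# paddle + arm
p=m.copy();p[:238]=0;p[262:]=0;p[:,:335]=0;p[:,380:]=0
c=max(cv2.findContours(p,0,2)[0],key=cv2.contourArea)
r=cv2.minAreaRect(c);print('paddle rect',r)
M=cv2.moments(c);pc=ray(s,[r[0]],.070);print('paddle',pc)
bx=cv2.boxPoints(r);q=ray(s,bx,.07);print(np.linalg.norm(q-np.roll(q,1,0),axis=1))
b=m.copy();b[206:]=0;b[:115]=0;b[:,:305]=0;b[:,425:]=0
b=cv2.morphologyEx(b,cv2.MORPH_OPEN,np.ones((15,15)))
c=max(cv2.findContours(b,0,2)[0],key=cv2.contourArea)
r=cv2.minAreaRect(c);q=ray(s,cv2.boxPoints(r),.094);print('lid',r,q,q.mean(0),np.linalg.norm(q-np.roll(q,1,0),axis=1))
e=[q[i]-q[i-1] for i in range(4)]
for v in e: print(np.linalg.norm(v),np.arctan2(v[1],v[0]))
# scene check of the paddle
S=pickle.load(open('scene.pkl','rb'));h=cv2.cvtColor(S['color'],cv2.COLOR_RGB2HSV)
n=((h[...,1]<60)&(h[...,2]>90)).astype(np.uint8);n[:208]=0;n[232:]=0;n[:,:168]=0;n[:,210:]=0
c=max(cv2.findContours(n,0,2)[0],key=cv2.contourArea);r=cv2.minAreaRect(c);print('scene',r,ray(S,[r[0]],.07))
for nm,uv,z in(('loupe',(271,242),.032),('dome',(277,185),.02),('jar',(462,206),.1),('sdtip',(417,265),.01)):print(nm,ray(s,[uv],z))
E
```

```text
paddle rect ((356.0, 248.0), (20.0, 28.0), 90.0)
paddle [[ 0.4660889  -0.12519997  0.07      ]]
[0.04022381 0.05629414 0.04015611 0.05614689]
lid ((363.927001953125, 160.59515380859375), (104.36831665039062, 82.21748352050781), 3.8140745162963867) [[ 0.56783567 -0.0324033   0.094     ]
 [ 0.73167968 -0.04845859  0.094     ]
 [ 0.71077875 -0.25383355  0.094     ]
 [ 0.54835787 -0.23577209  0.094     ]] [ 0.63966299 -0.14261688  0.094     ] [0.20429941 0.16462877 0.20643575 0.16342202]
0.20429940780129166 1.47531179316272
0.16462876677788998 -0.09767946827834943
0.20643575479277276 -1.672216790021001
0.16342202190357505 3.0308460641803996
scene ((188.8946533203125, 223.90948486328125), (18.02668571472168, 31.508180618286133), 74.35775756835938) [[ 0.47111685 -0.12695791  0.07      ]]
loupe [[0.48127002 0.04720806 0.032     ]]
dome [[0.60381351 0.03130541 0.02      ]]
jar [[ 0.54364961 -0.3274504   0.1       ]]
sdtip [[ 0.42298341 -0.26538656  0.01      ]]
```

The lid measures 205 × 164 mm (expected 204 × 157) with a yaw of about -0.1. That puts the box origin at about (0.640, -0.143) and predicts the paddle at (0.464, -0.125). Both views measure it at (0.466–0.471, -0.126), so the two agree. Next I turn the tool square to the box, close the fingers and move over the paddle.

```bash
python3 -m crank '[[1,[0,0,0],[0,0,-6.7]],[1,[0,0,0],[0,0,-6.7]],[1,[0,0,0],[0,0,-6.7]],[1,[-0.018,-0.037,0],[0,0,0]],[1,[-0.018,-0.037,0],[0,0,0]],[1,[-0.018,-0.037,0],[0,0,0]],[1,[-0.018,-0.037,0],[0,0,0]],[1,[-0.018,-0.037,0],[0,0,0]]]'
python3 -m crank '[[1,[-0.018,-0.037,0],[0,0,0]],[1,[-0.018,-0.037,0],[0,0,0]],[1,[-0.018,-0.037,0],[0,0,0]],[1,[-0.018,-0.037,0],[0,0,0]],[1,[-0.018,-0.037,0],[0,0,0]],[1,[-0.018,-0.037,0],[0,0,0]],[1,[-0.018,-0.037,0],[0,0,0]],[1,[0,0,0],[0,0,0]]]'
```

```text
time: 0.9
tool_pos: [0.3113, 0.2997, 0.205]
ee_rot: [-3.141, -0.0, 3.04]
wrist_force: [-0.3, -0.4, 0.4]
width: 0.0335
finger_force: 0.0
time: 1.7
tool_pos: [0.411, 0.0269, 0.2047]
ee_rot: [-3.14, -0.001, 3.032]
wrist_force: [-0.9, 0.7, 0.7]
width: 0.0003
finger_force: 0.0
```

```bash
python3 -m crank '[[1,[-0.017,-0.0365,0],[0,0,0]],[1,[-0.017,-0.0365,0],[0,0,0]],[1,[-0.017,-0.0365,0],[0,0,0]],[1,[-0.017,-0.0365,0],[0,0,0]],[1,[0,0,0.03],[0,0,0]],[1,[0,0,0.03],[0,0,0]],[1,[0,0,0.03],[0,0,0]],[1,[0,0,0],[0,0,0]]]'
python3 - <<'E'
from bench import vision
import cv2,pickle
s=vision.snapshot('scene');cv2.imwrite('pics/s1.png',cv2.resize(s['color'][130:340,100:380,::-1],None,fx=2.5,fy=2.5))
E
```

```text
time: 2.5
tool_pos: [0.4597, -0.1191, 0.1104]
ee_rot: [3.138, -0.01, 3.04]
wrist_force: [-0.3, -0.1, -0.0]
width: 0.0005
finger_force: 0.0
```

View pics/s1.png

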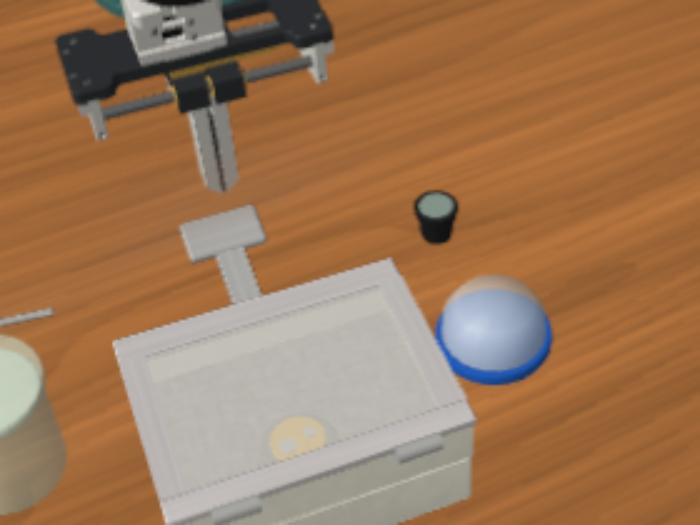

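The closed fingertips, at crop (222,188), hang just above the paddle at (224,232). The hand is well clear of the lid, loupe and dome. I'll correct a few millimetres and lower until contact.

```bash
python3 -m crank '[[1,[-0.003,-0.002,0.01],[0,0,0]],[1,[0,0,0.01],[0,0,0]],[1,[0,0,0.01],[0,0,0]],[1,[0,0,0.005],[0,0,0]],[1,[0,0,0.005],[0,0,0]],[1,[0,0,0],[0,0,0]]]'
```

```text
time: 3.15
tool_pos: [0.4654, -0.1234, 0.0747]
ee_rot: [3.141, -0.001, 3.04]
wrist_force: [-1.0, -0.1, 0.6]
width: 0.0004
finger_force: 0.0
```

```bash
python3 -m crank '[[1,[0,0,0.005],[0,0,0]],[1,[0,0,0.005],[0,0,0]],[1,[0,0,0.005],[0,0,0]],[1,[0,0,0.005],[0,0,0]],[1,[0,0,0],[0,0,0]]]'; python3 -m crank '[[1,[0,0,0.006],[0,0,0]],[1,[0,0,0.006],[0,0,0]],[1,[0,0,0.006],[0,0,0]],[1,[0,0,0.006],[0,0,0]],[1,[0,0,0.003],[0,0,0]],[1,[0,0,0],[0,0,0]]]'
```

```text
time: 3.65
tool_pos: [0.4654, -0.1237, 0.0546]
ee_rot: [-3.141, -0.001, 3.039]
wrist_force: [-2.4, -0.2, 3.0]
width: 0.0005
finger_force: 1.6
time: 4.25
tool_pos: [0.4665, -0.1235, 0.0281]
ee_rot: [3.141, 0.001, 3.04]
wrist_force: [0.2, -0.4, 2.9]
width: 0.0004
finger_force: 1.1
```

```bash
python3 -m crank '[[1,[0,0,0.002],[0,0,0]],[1,[0,0,0.002],[0,0,0]],[1,[0,0,0],[0,0,0]]]'
python3 - <<'E'
from bench import vision
import cv2,pickle
s=vision.snapshot('scene');pickle.dump(s,open('s2.pkl','wb'));cv2.imwrite('pics/s2.png',cv2.resize(s['color'][130:340,100:380,::-1],None,fx=2.5,fy=2.5))
E
```

```text
time: 4.55
tool_pos: [0.4669, -0.1237, 0.0271]
ee_rot: [-3.141, 0.002, 3.04]
wrist_force: [-2.9, 1.3, 13.8]
width: 0.0003
finger_force: 7.1
```

View pics/s2.png

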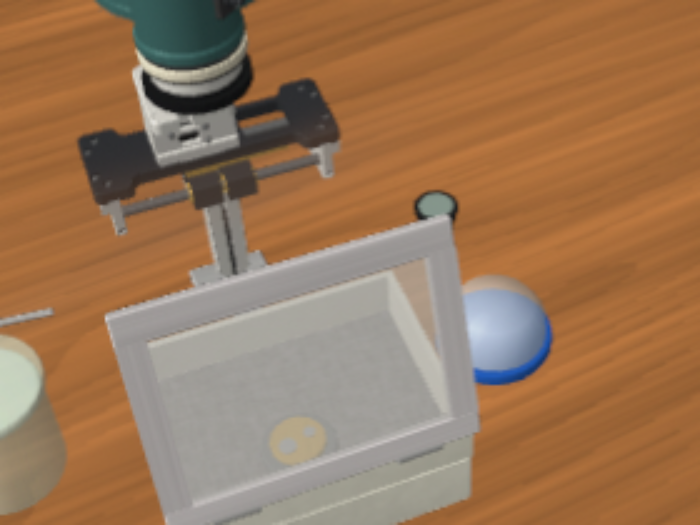

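The wrist force rose to 14 N with the fingertips at z = 0.027, so the lever is at its stop. The lid is standing up, with its top corners at crop (108,318) and (447,217). I'll hold it here and check the lid's angle.

```bash
python3 -m crank '[[1,[0,0,0.001],[0,0,0]],[1,[0,0,0],[0,0,0]],[1,[0,0,0],[0,0,0]],[1,[0,0,0],[0,0,0]],[1,[0,0,0],[0,0,0]],[1,[0,0,0],[0,0,0]],[1,[0,0,0],[0,0,0]],[1,[0,0,0],[0,0,0]]]'
python3 - <<'E'
from h import *
s=pickle.load(open('s2.pkl','rb'))
o=np.array([.640,-.143]);c,sn=np.cos(-.1),np.sin(-.1)
for z in(.22,.23,.24):
    q=ray(s,[((108/2.5)+100,130+318/2.5),(100+447/2.5,130+217/2.5)],z).mean(0)
    d=q[:2]-o; x=c*d[0]+sn*d[1]; print(z,'box x',x,'radius to hinge',np.hypot(.077-x,z-.086),'angle',np.arctan2(z-.09,.077-x))
E
```

```text
time: 5.4
tool_pos: [0.4669, -0.1237, 0.027]
ee_rot: [-3.141, 0.003, 3.04]
wrist_force: [-6.2, 2.9, 17.7]
width: 0.0005
finger_force: 9.3
0.22 box x 0.02277313184819325 radius to hinge 0.1445564015516208 angle 1.1756106878246915
0.23 box x 0.0323066427393966 radius to hinge 0.15077631174433181 angle 1.2617845126932372
0.24 box x 0.04184015363060007 radius to hinge 0.1579627006502478 angle 1.3405540122935007
```

```bash
python3 -m crank '[[1,[0,0,0],[0,0,0]],[1,[0,0,0],[0,0,0]],[1,[0,0,0],[0,0,0]],[1,[0,0,0],[0,0,0]],[1,[0,0,0],[0,0,0]],[1,[0,0,0],[0,0,0]],[1,[0,0,0],[0,0,0]],[1,[0,0,0],[0,0,0]]]'; python3 -m crank '[[1,[0,0,0],[0,0,0]],[1,[0,0,0],[0,0,0]],[1,[0,0,0],[0,0,0]],[1,[0,0,0],[0,0,0]],[1,[0,0,0],[0,0,0]],[1,[0,0,0],[0,0,0]],[1,[0,0,0],[0,0,0]],[1,[0,0,0],[0,0,0]]]'
```

```text
time: 6.2
tool_pos: [0.4669, -0.1237, 0.027]
ee_rot: [-3.141, 0.003, 3.04]
wrist_force: [-5.9, 2.0, 17.8]
width: 0.0004
finger_force: 9.3
time: 7.0
tool_pos: [0.4669, -0.1237, 0.027]
ee_rot: [-3.141, 0.003, 3.04]
wrist_force: [-5.8, 0.3, 17.9]
width: 0.0004
finger_force: 9.3
```

The lid angle is about 1.26 rad and it has been held for over 2.4 s. Now I ease up at 2 mm per row, about 0.6 rad/s at the lid.

```bash
python3 -m crank '[[1,[0,0,-0.002],[0,0,0]],[1,[0,0,-0.002],[0,0,0]],[1,[0,0,-0.002],[0,0,0]],[1,[0,0,-0.002],[0,0,0]],[1,[0,0,-0.002],[0,0,0]],[1,[0,0,-0.002],[0,0,0]],[1,[0,0,-0.002],[0,0,0]],[1,[0,0,-0.002],[0,0,0]]]'; python3 -m crank '[[1,[0,0,-0.002],[0,0,0]],[1,[0,0,-0.002],[0,0,0]],[1,[0,0,-0.002],[0,0,0]],[1,[0,0,-0.002],[0,0,0]],[1,[0,0,-0.002],[0,0,0]],[1,[0,0,-0.002],[0,0,0]],[1,[0,0,-0.002],[0,0,0]],[1,[0,0,-0.002],[0,0,0]]]'; python3 -m crank '[[1,[0,0,-0.002],[0,0,0]],[1,[0,0,-0.002],[0,0,0]],[1,[0,0,-0.002],[0,0,0]],[1,[0,0,-0.002],[0,0,0]],[1,[0,0,-0.002],[0,0,0]],[1,[0,0,-0.002],[0,0,0]],[1,[0,0,-0.002],[0,0,0]],[1,[0,0,-0.002],[0,0,0]]]'
```

```text
time: 7.8
tool_pos: [0.4655, -0.1235, 0.0394]
ee_rot: [3.141, -0.001, 3.04]
wrist_force: [-0.5, -0.4, 2.1]
width: 0.0003
finger_force: 1.4
time: 8.6
tool_pos: [0.466, -0.1235, 0.0557]
ee_rot: [3.141, 0.0, 3.04]
wrist_force: [-1.8, -0.6, 2.6]
width: 0.0005
finger_force: 1.5
time: 9.4
tool_pos: [0.4662, -0.1236, 0.0717]
ee_rot: [3.142, 0.001, 3.04]
wrist_force: [2.8, -0.1, 2.2]
width: 0.0005
finger_force: 1.4
```

```bash
python3 -m crank '[[1,[0,0,-0.0015],[0,0,0]],[1,[0,0,-0.0015],[0,0,0]],[1,[0,0,-0.0015],[0,0,0]],[1,[0,0,-0.0015],[0,0,0]],[1,[0,0,-0.0015],[0,0,0]],[1,[0,0,-0.0015],[0,0,0]],[1,[0,0,-0.002],[0,0,0]],[1,[0,0,-0.002],[0,0,0]]]'; python3 -m crank '[[1,[0,0,-0.005],[0,0,0]],[1,[0,0,-0.01],[0,0,0]],[1,[0,0,-0.02],[0,0,0]],[1,[0,0,-0.03],[0,0,0]],[1,[0,0,-0.03],[0,0,0]],[1,[0,0,0],[0,0,0]],[1,[0,0,0],[0,0,0]],[1,[0,0,0],[0,0,0]]]'
python3 - <<'E'
from bench import vision
import cv2
s=vision.snapshot('scene');cv2.imwrite('pics/s3.png',cv2.resize(s['color'][130:340,50:350,::-1],None,fx=2.5,fy=2.5))
E
```

```text
time: 10.2
tool_pos: [0.4658, -0.1235, 0.0846]
ee_rot: [3.142, -0.0, 3.04]
wrist_force: [-0.3, -0.5, -0.8]
width: 0.0007
finger_force: 0.0
time: 11.0
tool_pos: [0.4652, -0.1233, 0.1783]
ee_rot: [3.141, -0.002, 3.04]
wrist_force: [1.1, -0.1, -0.5]
width: 0.0004
finger_force: 0.0
```

View pics/s3.png

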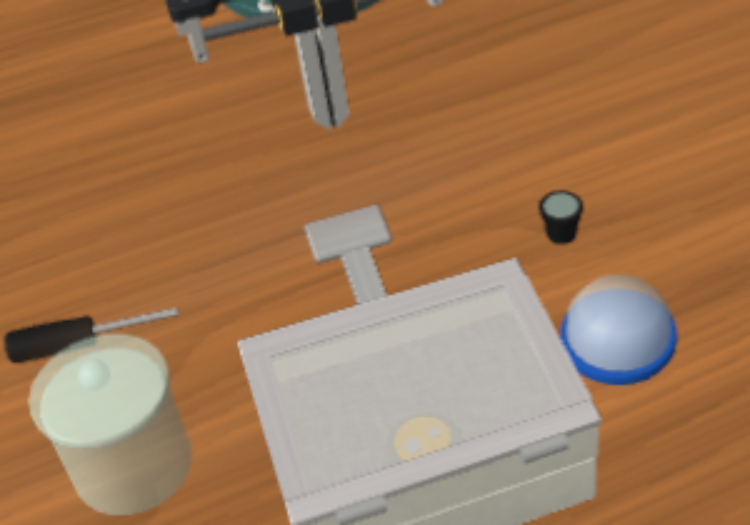

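The lid is shut, with its front edge running from crop (240,345) to (517,262). The paddle is back up at (347,233), the bystanders haven't moved, and the hand is clear at (330,125).

```bash
python3 -c "
from bench import robot
print(robot.close_job())"
```

```text
the job is handed in; nothing more can be done
None
```

I pressed the lever until the lid stood fully open (about 1.26 rad), held it for over 2.4 s and eased it shut at about 0.6 rad/s; in the last picture the lid was shut and the hand clear, and I handed the job in (no verdict came back).

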